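# Wind up the imager shutter and click the dish carriage into its notch

## Robot

A 6-joint arm with a two-finger parallel gripper is mounted at the origin on a cart in front of the work surface, level with it; the furniture and walls round the work are solid. World frame = base frame: x ahead of the robot, y to its left, z up, the work surface at z = 0. Lengths are in m, angles in rad, forces in N, time in s.
With the tool pointing down it reaches from about 0.35 to 0.775 m from the base axis. Payload 7.3 kg.
Tool frame: the origin (TCP) lies on the centre line of the jaws, within the pads' length; the fingertips stand 17 mm ahead of it and the grasp point (between the pads) lies 2 mm behind it (robot.tcp_to_tips is the distance from the TCP to the fingertips, in m); z points along the fingers, y is the line along which they close (so a half turn about z gives the same grasp; the last joint's range is limited). The gripper opens to 92 mm and grips with 3 to 60 N. Pads are 19 mm wide; open, the fingers measure 130 mm over their backs; the gripper's body (75 mm by 190 mm) begins 47 mm behind the grasp point.
Start: joints at [-1.264, 0.342, 1.524, -0, 1.275, -0.146], TCP at [0.23, -0.472, 0.244] pointing down, gripper open.
Joint ranges: [-2.53, 2.53], [-0.77, 2.02], [0.04, 2.7], [-1, 4.14], [0.28, 2.66], [-3.11, 3.11]. Speed limits (rad/s): [2.57, 2.57, 3.14, 3.14, 3.14, 3.14].

## Interface

Orientations are given as [roll, pitch, yaw] about the fixed x, y, z axes, in that order (R = Rz(yaw) Ry(pitch) Rx(roll)).
In Python, from cell import robot gives the robot as it stands. The module is installed in compiled form; this text tells all that it offers.
- The arm moves only by the tool carry_out, never from a script. Its argument "commands" is a list of rows, each a list of 3 entries, a list of its own where there are three numbers: the shift along the tool's x, y, z in m, then the turn about the tool's z in rad, then the opening, from 0 (shut) to 1 (fully open). In form: [[[dx, dy, dz], yaw, claw], ...]. A call has 1 to 20 rows; each row shifts and turns the commanded pose from where the row before left it, along the tool's axes as they then stand; what a row does not reach is not made up. A row lasts 1/8 s, in which the tool goes at most 62.5 mm and 10.7 degrees, less where a joint would pass 70% of its speed; a pose out of reach is approached as far as the arm can. A call is refused whole if a number of a shift passes 0.0625 or a number of a turn 0.188, either way. A call with a gripper value outside its range is refused whole. The fingers move at their own pace and stop on an object; "newtons" is the grip in N (left out, the last holds). Time passes only in rows, so rows that do not move let the fingers close. It gives the time, the measured TCP pose, the force, the opening and the grip force at its end, in the units of the state.
- robot.observe(): the state, without advancing time (a new reading comes with each control period).
- robot.read_camera(name): name is "scene" or "top"; returns a dict with "pixels" (384x512x3 uint8, red, green, blue), "fx", "fy", "cx", "cy" (pixels), "k1" (the pictures are not rectified: a ray, as slopes to the right and down, at radius r is drawn at 1 + k1 r^2 times it, then the intrinsics apply), "view" (4x4, takes a point from world to camera coordinates). Camera axes: x right, y up, looking along -z (the intrinsics and any distortion apply to the point x, -y, -z); pixel columns grow to the right and rows downward; lengths in m; the calibration is good to about 2 mm. A picture is of the moment at which its call begins. There is no depth.
- robot.hand_in(): hands the job in; it is judged then, once.
Trained networks look in a picture, given as the dict that the camera call returned (one of the last four; its "shot" number tells which), for a name from the list of things; names that differ only in an ending like _2 or _b are one class to them, and where a whole thing is asked for, a point or a joint stands for the part that bears it (a point fixed in the world has none). Each returns a list of dicts, best first, with "p" (0 to 1); they miss things now and then, are a little off and sometimes report something else, mostly with a low value. They report only what shows in the picture. A call takes as long as a camera call. They do not tell look-alikes from the thing itself.
- robot.find_in(picture, name): "at" ([column, row] in pixels, amid what is visible of it).
- robot.tip_of(picture, name): "at" ([column, row] in pixels: a listed point, or the origin of a listed thing).
The state is a dict: "time": time; "qpos": joint angles; "qvel": joint speeds; "joint_efforts": joint torques, N m; "tool_pos": TCP position; "tool_rot": TCP orientation; "contact_force": force on the tool from outside, world axes, zero at the start; "torque": the same for the moment, N m; "opening": finger opening in m; "grip_force": force on a finger pad.
Only numpy, scipy, OpenCV 4.12 (cv2) and the standard library are available. Lean on these libraries where they do the work, as an engineer would, in place of code of your own. Each camera call takes 0.05 s, during which the arm holds its last target. There are 200 camera calls.

## Task

Load the culture dish into the imaging hood: wind the crank on the hood counterclockwise, about two full turns, until the red shutter is fully up, then take the blue handle and slide the dish carriage into the hood until the spring ball of the click stop snaps into the notch in the carriage's edge, not short of it and not beyond. Finish holding: keep the blue handle gripped and the carriage still at the notch, with the dish lying flat in its nest; leave the bottle beside it and the timer alone.

Things in the scene. Friction and masses are not known exactly. Their poses are not given: they have to be found in the camera images.
- imager: Dish imager, fixed to the bench: aluminium base plate 400 x 130 x 6 mm (x -312 to +88) and white hood 130 x 120 mm, top 63 mm, shutter guides 84 mm above the bench. Origin on the bench under the hood, 55 mm behind its front face. x axis: level, along the rail into the hood (slide direction), within 0.28 rad of the robot's left; y: to the click stop side, roughly toward the robot; z up.
- crank_axis (a point): Point on the crank's upright turning axis, on top of the hood, at the height of the middle of the crank knob (105 mm above the bench).
- crank_knob (a point): Middle of the black upright crank knob: 16 mm thick, 42 mm tall (84 to 126 mm above the bench), 35 mm from the turning axis; it spins freely on the crank arm, so a gripper may hold it and go round without turning. The crank arm below it has its top 82 mm above the bench.
- crank (a joint): Crank angle, rad; grows counterclockwise seen from above and lifts the shutter: 0 = closed, knob in the imager's +x direction from the axis; 12.6 (two turns) = fully up, hard stop. The knob's bearing about the axis = imager's yaw + this value. Starts at 0 to 1.5. About 2 N at the knob turns it; it stays where it is left.
- shutter_edge (a point): Middle of the lower edge of the red shutter (96 mm wide, 38 mm tall) at the hood's front; 8 mm above the bench when closed, 44 mm when fully up. While it is down it bars the carriage.
- handle (a point): Grip point of the blue carriage handle, an upright plate 14 mm thick (imager's x), 30 mm wide (imager's y), its top 80 mm above the bench; the point is at its middle, 60 mm above the bench. The handle stands on the carriage (step top 25 mm above the bench).
- carriage (a joint): Travel of the carriage along the imager's x axis into the hood, in m, 0 = all the way out, 0.155 = far stop. Starts at 0. About 2 N slides it; the notch is met somewhere from 0.118 to 0.142, before the far stop.
- notch (a point): The V notch (14 mm wide, 7 mm deep) in the brass edge strip of the carriage, at the place where the ball's centre lies when it is fully in. The spring ball draws the carriage on over the last 5 mm or so and it takes about 15 N to push it out again.
- click_ball (a point): Centre of the spring ball (12 mm diameter) of the click stop, a dark steel block (26 x 22 x 22 mm) with an orange clamp screw (top 38 mm above the bench), fixed on the base plate beside the carriage, at a different place along the rail each run. It coincides with the notch point when clicked in; until then it lies 4.5 mm further out, on the strip.
- nest (a point): Middle of the floor of the round dish nest on the carriage (18 mm above the bench), 150 mm ahead of the handle; its lip is 5 mm high.
- dish_center (a point): Middle of the clear culture dish (58 mm diameter, 14 mm high, loose, 30 g), lying in the nest; 7 mm above the nest's floor.
- bottle_media_center (a point): White reagent bottle with orange cap (46 mm diameter, 105 mm tall), loose bystander; point 50 mm above its underside.
- timer_center (a point): White bench timer (60 x 64 x 18 mm), loose bystander; point 8 mm above its underside.
Not all that is in view belongs to the job. Leave any green or yellow look-alike of the part that bears dish_center alone.

How it is judged:
By the outcome, as a careful person would: the job done as asked, in the order asked, and still so for the second after the job is handed in, while the arm keeps its last pose, push and grip.
It also fails if it takes over 64 s, if anything falls off the work surface, if the arm or the gripper's body presses on something with over 40 N, if the wrist force passes 120 N, or if a joint passes its speed limit or range.

## Working session

There is one attempt and no reset: what is moved stays moved. The work goes in short steps, Python scripts to look and compute and a tool call to move; the robot and the scene stay as the last step left them, time stands still between calls to the robot, and variables do not carry over. Pictures are saved under pics/ and viewed, at most 10 in all, crops included, and the job is handed in when it is done.

Besides the shell and the picture viewer there is one more tool, called after ">>>" as name([rows], argument=value, ...), one row to a line, values as JSON. carry_out: Moves the arm, as the interface text tells. Its arguments: {"type":"object","properties":{"commands":{"type":"array"},"newtons":{"type":"number"}},"required":["commands"]}

```bash
mkdir -p pics
cat > h.py <<'E'
import numpy as np, cv2
from cell import robot
def ray(P,uv):
    x=np.array([(uv[0]-P['cx'])/P['fx'],(uv[1]-P['cy'])/P['fy']]);s=x.copy()
    for _ in range(20): s=x/(1+P['k1']*(s@s))
    V=np.array(P['view']);R=V[:3,:3];o=-R.T@V[:3,3]
    d=R.T@np.array([s[0],-s[1],-1]);return o,d
def atz(P,uv,z):
    o,d=ray(P,uv);return o+d*(z-o[2])/d[2]
def proj(P,X):
    V=np.array(P['view']);c=V[:3,:3]@np.array(X)+V[:3,3];s=np.array([c[0],-c[1]])/-c[2]
    s=s*(1+P['k1']*(s@s));return s*[P['fx'],P['fy']]+[P['cx'],P['cy']]
Z=dict(imager=0,crank_axis=.105,crank_knob=.105,shutter_edge=.008,handle=.06,notch=.02,click_ball=.02,nest=.018,dish_center=.025,bottle_media_center=.05,timer_center=.008)
def look(names,cams=('top','scene'),save=None):
    for c in cams:
        P=robot.read_camera(c)
        if save: cv2.imwrite(f'pics/{save}_{c}.png',P['pixels'][:,:,::-1])
        for n in names:
            for r in robot.tip_of(P,n)[:2]:
                print(c,n,round(r['p'],2),np.round(r['at'],1),np.round(atz(P,r['at'],Z[n]),4) if n in Z else '')
E
python3 - <<'E'
from h import *
look(list(Z),save='a')
s=robot.observe();print(s['tool_pos'],s['tool_rot'],s['opening'],robot.tcp_to_tips)
a=cv2.imread('pics/a_top.png');b=cv2.imread('pics/a_scene.png')
E
```

```text
top imager 0.76 [241.2 212.1] [0.5419 0.1422 0.    ]
top imager 0.42 [347.1 210.9] [ 0.5484 -0.108   0.    ]
top crank_axis 0.83 [230.5 211.9] [0.5362 0.1619 0.105 ]
top shutter_edge 0.66 [265.7 205.8] [0.5571 0.0849 0.008 ]
top handle 0.65 [358.6 188.6] [ 0.5952 -0.1216  0.06  ]
top notch 0.62 [348.6 211. ] [ 0.547  -0.1073  0.02  ]
top nest 0.58 [291.3 204. ] [0.5615 0.0257 0.018 ]
top dish_center 0.98 [346.8 135.5] [ 0.7243 -0.1033  0.025 ]
top dish_center 0.94 [309.7 280.6] [ 0.3871 -0.0168  0.025 ]
top bottle_media_center 0.88 [294.5 134.2] [0.7193 0.0221 0.05  ]
top bottle_media_center 0.23 [294.3 205.6] [0.5556 0.0216 0.05  ]
top timer_center 0.96 [143.3 160.2] [0.6609 0.3763 0.008 ]
scene imager 0.95 [243.7 239.9] [0.5381 0.1435 0.    ]
scene crank_axis 0.67 [233.  204.4] [0.5301 0.1706 0.105 ]
scene crank_knob 0.68 [237.3 211.5] [0.4957 0.1776 0.105 ]
scene handle 0.76 [324.1 184.6] [ 0.5838 -0.1197  0.06  ]
scene notch 0.8 [327.5 211.7] [ 0.5184 -0.0842  0.02  ]
scene nest 0.97 [277.6 216.4] [0.5662 0.0332 0.018 ]
scene nest 0.24 [320.2 182.1] [ 0.6741 -0.1746  0.018 ]
scene dish_center 0.83 [296.3 263.7] [0.3623 0.1122 0.025 ]
scene dish_center 0.79 [290.7 182.6] [ 0.7026 -0.0932  0.025 ]
scene bottle_media_center 0.89 [253.6 180.2] [0.7234 0.0132 0.05  ]
scene timer_center 0.66 [135.6 241.9] [0.6478 0.3724 0.008 ]
[ 0.22970107 -0.47210957  0.2437377 ] [3.14153175e+00 2.96302331e-05 4.52832621e-01] 0.09186324396310028 0.017
```

Run:
```python
import cv2
a=cv2.imread('pics/a_top.png')[110:300,110:390];b=cv2.imread('pics/a_scene.png')[140:300,100:400]
cv2.imwrite('pics/c1.png',cv2.resize(a,(800,543),interpolation=2));cv2.imwrite('pics/c2.png',cv2.resize(b,(800,427),interpolation=2))
```

```text
(no output)
```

View pics/c1.png

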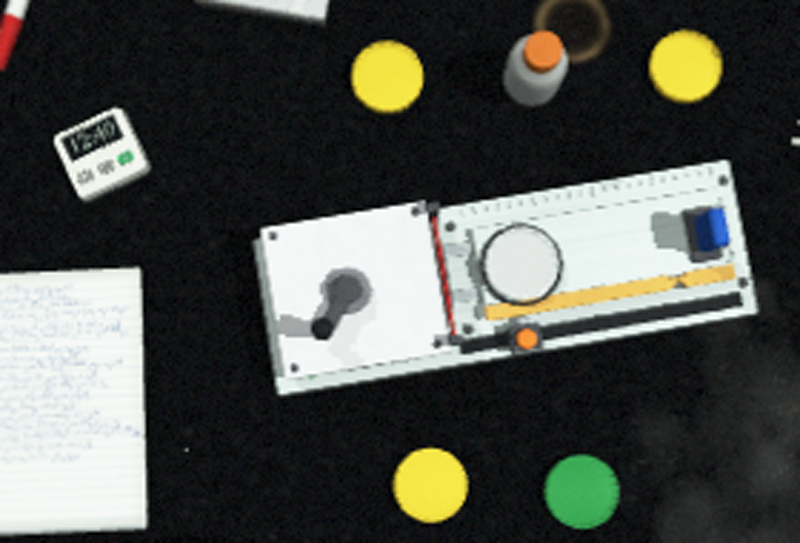

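View pics/c2.png

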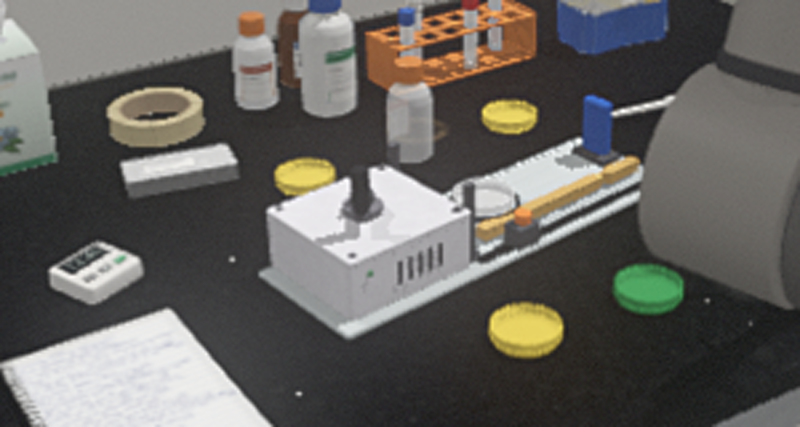

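The top view shows the rail with the hood on the left. The knob is at about crop (322,328) and the hub at (345,292). The blue handle is at (710,225), the clear dish at (522,263), the click stop's orange screw at (527,338) and the notch at about (682,280). The yellow and green dishes are decoys. The scene view agrees.

Run:
```python
from h import *
P=robot.read_camera('top')
f=lambda u,v,z:atz(P,(110+u*.35,110+v*.35),z)
a,b=f(280,393,.003),f(757,313,.006);c,d=f(486,312,.025),f(735,272,.025)
for p,q in((a,b),(c,d)):
    print(p,q,np.arctan2(*(p-q)[[1,0]])-np.pi/2)
K=f(322,328,.126);A=f(347,290,.084);print('knob',K,'axis',A,np.linalg.norm((K-A)[:2]),np.arctan2(K[1]-A[1],K[0]-A[0]))
print('handle top',f(712,226,.08),'screw',f(527,338,.038),'notch',f(682,282,.025))
t=robot.observe()['tool_pos'];print(t)
```

```text
[0.45781594 0.21809132 0.003     ] [ 0.52865433 -0.17247031  0.006     ] 0.17942513473045896
[0.52555473 0.05183348 0.025     ] [ 0.56078019 -0.14970392  0.025     ] 0.1730358524063944
knob [0.50811125 0.17637032 0.126     ] axis [0.53826287 0.16096584 0.084     ] 0.03385879943220842 2.6692625680999367
handle top [ 0.59184312 -0.1181851   0.08      ] screw [0.50490309 0.01987427 0.038     ] notch [ 0.55204925 -0.1065095   0.025     ]
[ 0.22970945 -0.47209349  0.24374698]
```

>>> carry_out([
  [[0, 0, 0], 0.139, 1],
  [[0, 0, 0], 0.139, 1],
  [[0.024, -0.037, 0], 0, 1],
  [[0.024, -0.037, 0], 0, 1],
  [[0.024, -0.037, 0], 0, 1],
  [[0.024, -0.037, 0], 0, 1],
  [[0.024, -0.037, 0], 0, 1],
  [[0.024, -0.037, 0], 0, 1],
  [[0.024, -0.037, 0], 0, 1],
  [[0.024, -0.037, 0], 0, 1],
  [[0.024, -0.037, 0], 0, 1],
  [[0.024, -0.037, 0], 0, 1],
  [[0.024, -0.037, 0], 0, 1],
  [[0.024, -0.037, 0], 0, 1],
  [[0.024, -0.037, 0], 0, 1],
  [[0.024, -0.037, 0], 0, 1],
  [[0.024, -0.037, 0], 0, 1],
  [[0.026, -0.036, 0], 0, 1],
  [[0, 0, 0], 0, 1],
], newtons=12)

```text
time: 3.62
tool_pos: [0.5076, 0.1793, 0.2432]
tool_rot: [-3.141, -0.0, 0.178]
contact_force: [0.2, -0.5, -1.3]
opening: 0.0917
grip_force: 0.0
```

>>> carry_out([
  [[0, 0.003, 0.03], 0, 1],
  [[0, 0, 0.03], 0, 1],
  [[0, 0, 0.03], 0, 1],
  [[0, 0, 0.025], 0, 1],
  [[0, 0, 0.012], 0, 1],
  [[0, 0, 0.008], 0, 1],
  [[0, 0, 0], 0, 1],
])

```text
time: 4.5
tool_pos: [0.5076, 0.1739, 0.1088]
tool_rot: [3.141, -0.0, 0.175]
contact_force: [0.1, -0.6, 0.7]
opening: 0.092
grip_force: 0.0
```

Run:
```python
from h import *
P=robot.read_camera('scene');cv2.imwrite('pics/d.png',cv2.resize(P['pixels'][120:280,130:350,::-1],(800,582),interpolation=2))
```

```text
(no output)
```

View pics/d.png

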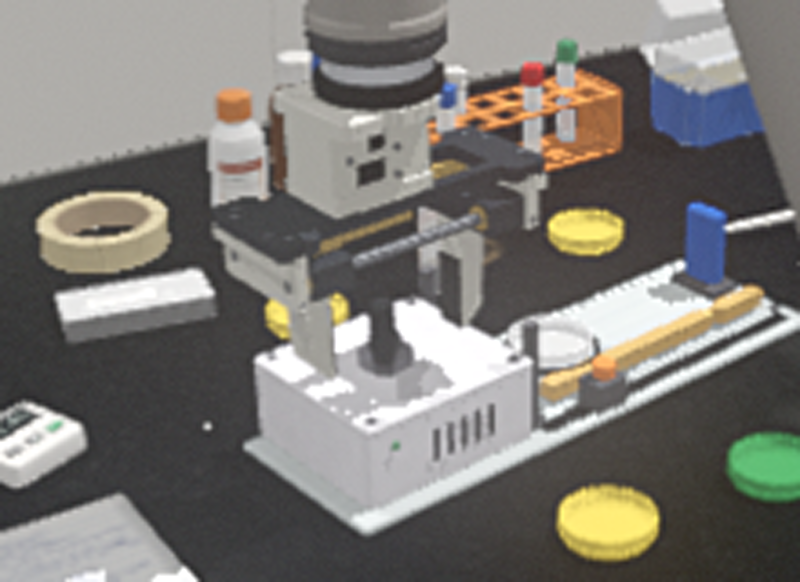

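The knob, at about (385,330), stands between the two fingers, so I'll close on it.

>>> carry_out([
  [[0, 0, 0], 0, 0.1],
  [[0, 0, 0], 0, 0.1],
  [[0, 0, 0], 0, 0.1],
  [[0, 0, 0], 0, 0.1],
  [[0, 0, 0], 0, 0.1],
  [[0, 0, 0], 0, 0.1],
  [[0, 0, 0], 0, 0.1],
  [[0, 0, 0], 0, 0.1],
], newtons=12)

```text
time: 5.55
tool_pos: [0.5073, 0.1745, 0.1087]
tool_rot: [-3.141, 0.0, 0.175]
contact_force: [-1.8, 4.5, 0.7]
opening: 0.0164
grip_force: 1.8
```

```bash
cat >> h.py <<'E'
def crank(q,n,h=.3,R=.035):
    q=q+h*(np.arange(n)+.5);c=2*R*np.sin(h/2)
    print(str([[[float(round(-c*np.cos(a),4)),float(round(c*np.sin(a),4)),0],0,.1] for a in q]))
E
python3 -c "
from h import *
print(robot.observe()['tool_pos'],robot.observe()['grip_force']);crank(.95,10)"
```

```text
[0.50733938 0.17454085 0.10871915] 1.7785025390912779
[[[-0.0047, 0.0093, 0], 0, 0.1], [[-0.0018, 0.0103, 0], 0, 0.1], [[0.0013, 0.0104, 0], 0, 0.1], [[0.0044, 0.0095, 0], 0, 0.1], [[0.007, 0.0078, 0], 0, 0.1], [[0.009, 0.0054, 0], 0, 0.1], [[0.0102, 0.0025, 0], 0, 0.1], [[0.0104, -0.0006, 0], 0, 0.1], [[0.0098, -0.0037, 0], 0, 0.1], [[0.0083, -0.0064, 0], 0, 0.1]]
```

Start with a short stretch to check forces and the circle.

>>> carry_out([
  [[-0.0047, 0.0093, 0], 0, 0.1],
  [[-0.0018, 0.0103, 0], 0, 0.1],
  [[0.0013, 0.0104, 0], 0, 0.1],
  [[0.0044, 0.0095, 0], 0, 0.1],
  [[0.007, 0.0078, 0], 0, 0.1],
])

```text
time: 6.18
tool_pos: [0.523, 0.1295, 0.1087]
tool_rot: [-3.139, -0.003, 0.174]
contact_force: [4.2, 14.6, -4.6]
opening: 0.0152
grip_force: 12.0
```

>>> carry_out([
  [[0.009, 0.0054, 0], 0, 0.1],
  [[0.0102, 0.0025, 0], 0, 0.1],
  [[0.0104, -0.0006, 0], 0, 0.1],
  [[0.0098, -0.0037, 0], 0, 0.1],
  [[0.0083, -0.0064, 0], 0, 0.1],
])

```text
time: 6.8
tool_pos: [0.5667, 0.1394, 0.1085]
tool_rot: [-3.141, 0.005, 0.175]
contact_force: [-6.6, 2.5, 4.2]
opening: 0.0151
grip_force: 12.0
```

```bash
python3 -c "
from h import *
look(['crank_axis','crank_knob','shutter_edge'])
print(robot.observe()['tool_pos'],robot.observe()['contact_force']);crank(3.95,20)"
```

```text
top crank_axis 0.63 [230.3 212.9] [0.5341 0.1623 0.105 ]
top shutter_edge 0.48 [266.8 205.3] [0.5583 0.0823 0.008 ]
scene crank_axis 0.9 [236.5 202.3] [0.5351 0.1594 0.105 ]
scene crank_knob 0.44 [240.4 194.8] [0.5639 0.1346 0.105 ]
[0.56708438 0.13986303 0.10858926] [-4.4151372   5.26641383  2.72192921]
[[[0.006, -0.0086, 0], 0, 0.1], [[0.0032, -0.01, 0], 0, 0.1], [[0.0001, -0.0105, 0], 0, 0.1], [[-0.003, -0.01, 0], 0, 0.1], [[-0.0058, -0.0087, 0], 0, 0.1], [[-0.0081, -0.0066, 0], 0, 0.1], [[-0.0097, -0.0039, 0], 0, 0.1], [[-0.0104, -0.0009, 0], 0, 0.1], [[-0.0102, 0.0023, 0], 0, 0.1], [[-0.0091, 0.0052, 0], 0, 0.1], [[-0.0072, 0.0076, 0], 0, 0.1], [[-0.0046, 0.0094, 0], 0, 0.1], [[-0.0016, 0.0103, 0], 0, 0.1], [[0.0015, 0.0103, 0], 0, 0.1], [[0.0045, 0.0094, 0], 0, 0.1], [[0.0071, 0.0077, 0], 0, 0.1], [[0.0091, 0.0052, 0], 0, 0.1], [[0.0102, 0.0023, 0], 0, 0.1], [[0.0104, -0.0008, 0], 0, 0.1], [[0.0097, -0.0038, 0], 0, 0.1]]
```

>>> carry_out([
  [[0.006, -0.0086, 0], 0, 0.1],
  [[0.0032, -0.01, 0], 0, 0.1],
  [[0.0001, -0.0105, 0], 0, 0.1],
  [[-0.003, -0.01, 0], 0, 0.1],
  [[-0.0058, -0.0087, 0], 0, 0.1],
  [[-0.0081, -0.0066, 0], 0, 0.1],
  [[-0.0097, -0.0039, 0], 0, 0.1],
])

```text
time: 8.07
tool_pos: [0.5415, 0.1961, 0.1089]
tool_rot: [-3.139, -0.003, 0.175]
contact_force: [3.3, 2.8, -2.1]
opening: 0.0152
grip_force: 12.0
```

>>> carry_out([
  [[-0.0104, -0.0009, 0], 0, 0.1],
  [[-0.0102, 0.0023, 0], 0, 0.1],
  [[-0.0091, 0.0052, 0], 0, 0.1],
  [[-0.0072, 0.0076, 0], 0, 0.1],
  [[-0.0046, 0.0094, 0], 0, 0.1],
  [[-0.0016, 0.0103, 0], 0, 0.1],
])

```text
time: 8.82
tool_pos: [0.5048, 0.1525, 0.1088]
tool_rot: [-3.142, -0.001, 0.175]
contact_force: [4.7, 4.7, -2.4]
opening: 0.0151
grip_force: 12.0
```

>>> carry_out([
  [[0.0015, 0.0103, 0], 0, 0.1],
  [[0.0045, 0.0094, 0], 0, 0.1],
  [[0.0071, 0.0077, 0], 0, 0.1],
  [[0.0091, 0.0052, 0], 0, 0.1],
  [[0.0102, 0.0023, 0], 0, 0.1],
  [[0.0104, -0.0008, 0], 0, 0.1],
  [[0.0097, -0.0038, 0], 0, 0.1],
])

```text
time: 9.7
tool_pos: [0.5599, 0.1327, 0.1084]
tool_rot: [-3.14, 0.005, 0.174]
contact_force: [-8.5, 6.4, 5.6]
opening: 0.0154
grip_force: 12.0
```

```bash
python3 -c "
from h import *
s=robot.observe();print(s['tool_pos'],s['contact_force'])
a=s['tool_pos'][:2]-np.array([.538,.161]);print(np.hypot(*a),(np.arctan2(a[1],a[0])-1.746)%6.283+6.283);crank(9.95,9,.29)"
```

```text
[0.55994623 0.13273385 0.10838269] [-8.49786863  6.37056929  5.61826086]
0.03578564468681738 9.909396387709183
[[[0.0079, -0.0063, 0], 0, 0.1], [[0.0058, -0.0083, 0], 0, 0.1], [[0.0032, -0.0096, 0], 0, 0.1], [[0.0003, -0.0101, 0], 0, 0.1], [[-0.0026, -0.0098, 0], 0, 0.1], [[-0.0053, -0.0086, 0], 0, 0.1], [[-0.0075, -0.0068, 0], 0, 0.1], [[-0.0091, -0.0043, 0], 0, 0.1], [[-0.01, -0.0015, 0], 0, 0.1]]
```

>>> carry_out([
  [[0.0079, -0.0063, 0], 0, 0.1],
  [[0.0058, -0.0083, 0], 0, 0.1],
  [[0.0032, -0.0096, 0], 0, 0.1],
  [[0.0003, -0.0101, 0], 0, 0.1],
  [[-0.0026, -0.0098, 0], 0, 0.1],
  [[-0.0053, -0.0086, 0], 0, 0.1],
  [[-0.0075, -0.0068, 0], 0, 0.1],
  [[-0.0091, -0.0043, 0], 0, 0.1],
  [[-0.01, -0.0015, 0], 0, 0.1],
  [[0, 0, 0], 0, 0.1],
])

```text
time: 10.95
tool_pos: [0.5316, 0.1953, 0.1088]
tool_rot: [-3.14, 0.002, 0.176]
contact_force: [-3.4, 6.6, 3.9]
opening: 0.0155
grip_force: 12.0
```

>>> carry_out([
  [[-0.002, 0, 0], 0, 0.1],
  [[-0.001, 0, 0], 0, 0.1],
  [[0, 0, 0], 0, 0.1],
])

```text
time: 11.32
tool_pos: [0.5308, 0.1951, 0.1089]
tool_rot: [-3.139, -0.002, 0.175]
contact_force: [3.1, 8.5, -0.5]
opening: 0.0154
grip_force: 12.0
```

```bash
python3 -c "
from h import *
s=robot.observe();print(s['tool_pos'],s['contact_force'])
a=s['tool_pos'][:2]-np.array([.538,.161]);print(np.hypot(*a),(np.arctan2(a[1],a[0])-1.746)%6.283)
P=robot.read_camera('scene');cv2.imwrite('pics/e.png',cv2.resize(P['pixels'][150:290,170:360,::-1],(800,590),interpolation=2))"
```

```text
[0.53083928 0.19505741 0.10889762] [ 3.07123244  8.45942235 -0.47407691]
0.034802058820101685 0.0320322089010443
```

View pics/e.png

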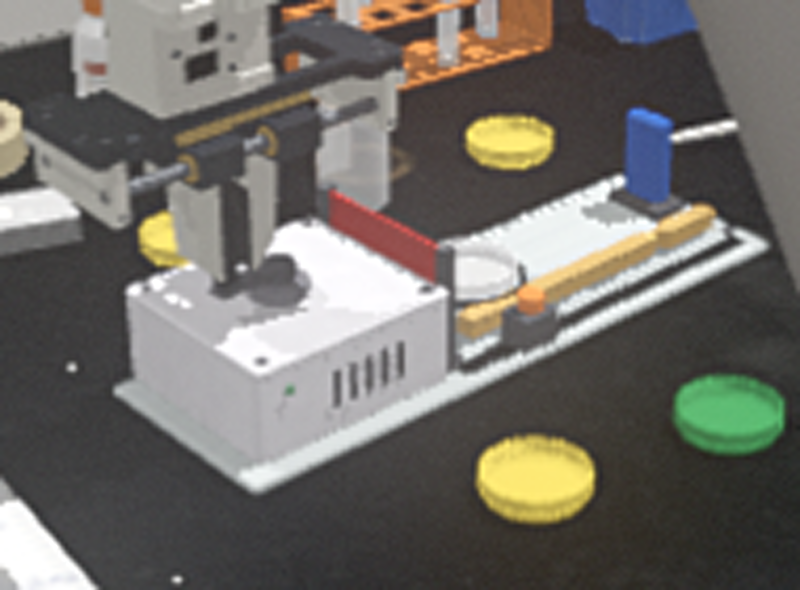

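The red shutter stands above the hood at about (385,230), level with its guides. A small extra push will confirm the hard stop.

>>> carry_out([
  [[-0.002, 0, 0], 0, 0.1],
  [[0, 0, 0], 0, 0.1],
])

```text
time: 11.62
tool_pos: [0.5302, 0.1949, 0.109]
tool_rot: [-3.139, -0.005, 0.175]
contact_force: [8.3, 8.1, -3.8]
opening: 0.0154
grip_force: 12.0
```

>>> carry_out([
  [[0.003, 0, 0], 0, 0.6],
  [[0, 0, 0], 0, 0.6],
  [[0, 0, 0], 0, 0.6],
  [[0, 0, 0], 0, 0.6],
  [[0, 0, -0.02], 0, 0.6],
  [[0, 0, -0.035], 0, 0.6],
  [[0, 0.01, -0.035], 0, 0.6],
  [[0, 0.02, 0], 0, 0.6],
  [[0, 0.032, 0], 0, 0.6],
  [[0, 0.032, 0], 0, 0.6],
  [[0, 0.032, 0], 0, 0.6],
  [[0, 0.032, 0], 0, 0.6],
  [[0, 0.032, 0], 0, 0.6],
  [[0, 0.032, 0], 0, 0.6],
  [[0, 0.032, 0], 0, 0.6],
  [[0, 0.032, 0], 0, 0.6],
  [[0.005, 0.024, 0], 0, 0.6],
  [[0, 0.01, 0], 0, 0.6],
  [[0, 0, 0], 0, 0.6],
])

```text
time: 14.0
tool_pos: [0.5913, -0.1212, 0.1979]
tool_rot: [-3.141, 0.001, 0.174]
contact_force: [0.7, 0.4, 0.2]
opening: 0.0552
grip_force: 0.0
```

Run:
```python
from h import *
look(['handle','nest','dish_center','shutter_edge','notch','click_ball'])
P=robot.read_camera('scene');cv2.imwrite('pics/f.png',cv2.resize(P['pixels'][110:270,190:410,::-1],(800,582),interpolation=2))
```

```text
top handle 0.93 [356.4 186.6] [ 0.5996 -0.1167  0.06  ]
top nest 0.83 [290.9 202.1] [0.5659 0.0267 0.018 ]
top nest 0.25 [348.5 213.8] [ 0.5406 -0.1075  0.018 ]
top dish_center 0.89 [349.  135.4] [ 0.7246 -0.1085  0.025 ]
top dish_center 0.88 [309.5 281.9] [ 0.3842 -0.0164  0.025 ]
top shutter_edge 0.59 [266.3 203. ] [0.5637 0.0836 0.008 ]
top notch 0.71 [349.2 212.6] [ 0.5433 -0.1087  0.02  ]
top click_ball 0.6 [293.7 134.3] [0.7261 0.0213 0.02  ]
scene handle 0.63 [321.9 182.6] [ 0.5967 -0.1221  0.06  ]
scene dish_center 0.87 [296.6 262.1] [0.3669 0.1085 0.025 ]
scene dish_center 0.72 [280.4 217.7] [0.5463 0.0374 0.025 ]
scene shutter_edge 0.59 [260.4 214.7] [0.6118 0.0563 0.008 ]
scene notch 0.89 [329.5 208.5] [ 0.5294 -0.0988  0.02  ]
```

View pics/f.png

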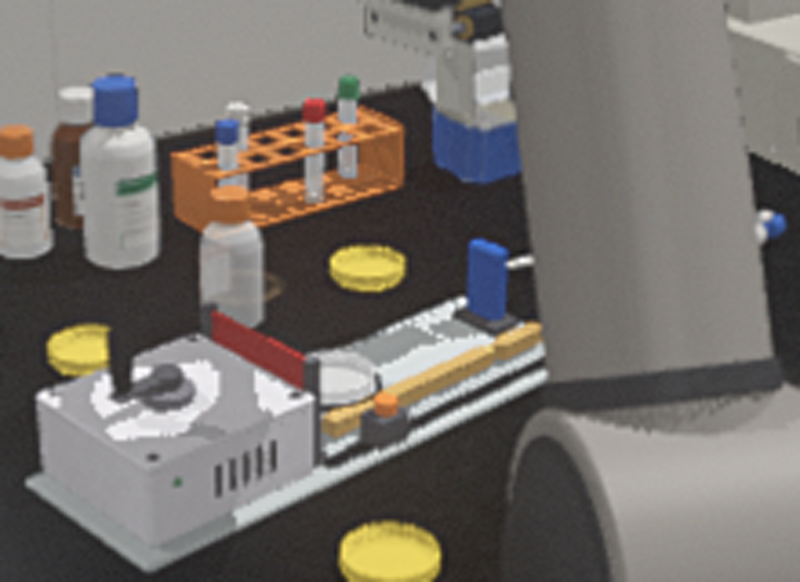

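The shutter stays up with the crank knob released, and the handle is clear, at about (487,280) in the crop. The next move goes down onto the handle and grips it.

>>> carry_out([
  [[0.002, -0.001, 0.03], 0, 0.7],
  [[0, 0, 0.035], 0, 0.7],
  [[0, 0, 0.03], 0, 0.7],
  [[0, 0, 0.02], 0, 0.7],
  [[0, 0, 0.012], 0, 0.7],
  [[0, 0, 0.005], 0, 0.7],
  [[0, 0, 0], 0, 0.7],
])

```text
time: 15.62
tool_pos: [0.5939, -0.1196, 0.0671]
tool_rot: [3.141, -0.0, 0.175]
contact_force: [-0.1, 0.0, 1.1]
opening: 0.0645
grip_force: 0.0
```

>>> carry_out([
  [[0, 0, 0], 0, 0],
  [[0, 0, 0], 0, 0],
  [[0, 0, 0], 0, 0],
  [[0, 0, 0], 0, 0],
  [[0, 0, 0], 0, 0],
  [[0, 0, 0], 0, 0],
  [[0, 0, 0], 0, 0],
], newtons=25)

```text
time: 16.5
tool_pos: [0.5936, -0.1197, 0.0668]
tool_rot: [3.141, 0.0, 0.175]
contact_force: [0.7, -2.6, 0.1]
opening: 0.014
grip_force: 25.0
```

>>> carry_out([
  [[0, -0.002, 0], 0, 0],
  [[0, -0.004, 0], 0, 0],
  [[0, -0.005, 0], 0, 0],
  [[0, -0.005, 0], 0, 0],
  [[0, -0.005, 0], 0, 0],
  [[0, -0.005, 0], 0, 0],
  [[0, -0.004, 0], 0, 0],
])

```text
time: 17.38
tool_pos: [0.5883, -0.0903, 0.0668]
tool_rot: [3.141, 0.0, 0.175]
contact_force: [-1.4, -5.6, -0.6]
opening: 0.0138
grip_force: 25.0
```

Run:
```python
from h import *
s=robot.observe();print(s['tool_pos'],s['contact_force'],s['torque'])
e=s['tool_pos'][:2]-np.array([.5936,-.1197]);print(np.hypot(*e),np.arctan2(e[1],e[0])-np.pi/2)
```

```text
[ 0.58827841 -0.09034148  0.06676091] [-1.4121048  -5.56356772 -0.58971322] [-0.78792184  0.11678593  0.21087134]
0.029836925197897112 0.17931513215667239
```

>>> carry_out([
  [[0, -0.005, 0], 0, 0],
  [[0, -0.005, 0], 0, 0],
  [[0, -0.005, 0], 0, 0],
  [[0, -0.005, 0], 0, 0],
  [[0, -0.005, 0], 0, 0],
  [[0, -0.005, 0], 0, 0],
  [[0, -0.005, 0], 0, 0],
  [[0, -0.005, 0], 0, 0],
  [[0, -0.005, 0], 0, 0],
  [[0, -0.005, 0], 0, 0],
  [[0, -0.005, 0], 0, 0],
  [[0, -0.005, 0], 0, 0],
  [[0, -0.005, 0], 0, 0],
  [[0, -0.005, 0], 0, 0],
  [[0, -0.004, 0], 0, 0],
  [[0, -0.003, 0], 0, 0],
  [[0, 0, 0], 0, 0],
])

```text
time: 19.5
tool_pos: [0.5741, -0.0135, 0.0667]
tool_rot: [-3.141, 0.002, 0.175]
contact_force: [-4.0, -0.7, 2.8]
opening: 0.0137
grip_force: 25.0
```

```bash
cat >> h.py <<'E'
def st():
    s=robot.observe();t=s['tool_pos'][:2]-np.array([.5936,-.1197]);e=np.array([-np.sin(.178),np.cos(.178)]);f=s['contact_force']
    print('travel',t@e,'F along',f[:2]@e,'lat',f[:2]@[e[1],-e[0]],'z',f[2],s['time'])
E
python3 - <<'E'
from h import *
st()
look(['notch','click_ball','nest','dish_center'])
P=robot.read_camera('top');cv2.imwrite('pics/g.png',cv2.resize(P['pixels'][150:250,220:380,::-1],(800,500),interpolation=2))
E
```

```text
travel 0.10795840158228477 F along 0.0580919598152763 lat -4.036993395985512 z 2.7924545805755523 19.5
top notch 0.77 [300.1 223.5] [0.5165 0.0052 0.02  ]
top dish_center 0.98 [245.4 137. ] [0.7166 0.1349 0.025 ]
top dish_center 0.85 [346.8 133.5] [ 0.7291 -0.1033  0.025 ]
scene notch 0.65 [296.1 225.2] [0.5032 0.02   0.02  ]
scene dish_center 0.75 [295.6 260.9] [0.3717 0.1078 0.025 ]
scene dish_center 0.57 [342.  247.6] [ 0.3615 -0.0069  0.025 ]
```

View pics/g.png

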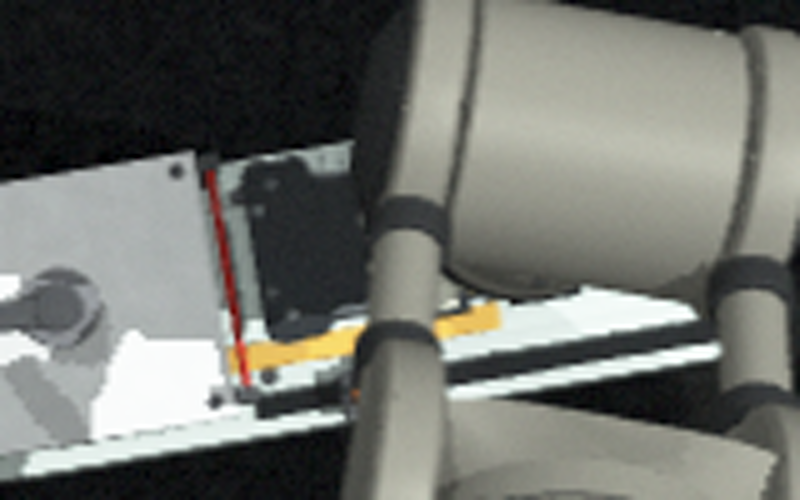

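The arm hides the notch; the carriage is partly under the hood. From here I go by force.

>>> carry_out([
  [[0, -0.002, 0], 0, 0],
  [[0, -0.002, 0], 0, 0],
  [[0, -0.002, 0], 0, 0],
  [[0, -0.002, 0], 0, 0],
  [[0, 0, 0], 0, 0],
])

```text
time: 20.68
tool_pos: [0.5728, -0.0065, 0.0667]
tool_rot: [-3.142, 0.002, 0.175]
contact_force: [-5.7, -1.6, 4.8]
opening: 0.0137
grip_force: 25.0
```

>>> carry_out([
  [[0, -0.0015, 0], 0, 0],
  [[0, 0, 0], 0, 0],
])

```text
time: 20.92
tool_pos: [0.5726, -0.0051, 0.0667]
tool_rot: [3.142, 0.002, 0.175]
contact_force: [-5.9, -3.5, 4.1]
opening: 0.0139
grip_force: 25.0
```

>>> carry_out([
  [[0, -0.0015, 0], 0, 0],
  [[0, 0, 0], 0, 0],
])

```text
time: 21.18
tool_pos: [0.5723, -0.0037, 0.0667]
tool_rot: [3.141, 0.002, 0.175]
contact_force: [-5.8, -3.1, 4.3]
opening: 0.0139
grip_force: 25.0
```

>>> carry_out([
  [[0, -0.0015, 0], 0, 0],
  [[0, 0, 0], 0, 0],
])

```text
time: 21.42
tool_pos: [0.572, -0.002, 0.0667]
tool_rot: [-3.142, 0.002, 0.175]
contact_force: [-6.1, -2.4, 5.2]
opening: 0.0136
grip_force: 25.0
```

>>> carry_out([
  [[0, -0.0015, 0], 0, 0],
  [[0, 0, 0], 0, 0],
])

```text
time: 21.68
tool_pos: [0.5717, -0.0004, 0.0667]
tool_rot: [-3.141, 0.002, 0.175]
contact_force: [-5.8, -1.8, 4.6]
opening: 0.0141
grip_force: 25.0
```

>>> carry_out([
  [[-0.0005, -0.0015, 0], 0, 0],
  [[0, 0, 0], 0, 0],
])

```text
time: 21.92
tool_pos: [0.5713, 0.0015, 0.0667]
tool_rot: [-3.141, 0.001, 0.175]
contact_force: [-4.5, 1.4, 4.4]
opening: 0.0135
grip_force: 25.0
```

>>> carry_out([
  [[-0.0005, -0.0015, 0], 0, 0],
  [[0, 0, 0], 0, 0],
])

```text
time: 22.18
tool_pos: [0.571, 0.003, 0.0667]
tool_rot: [-3.141, -0.0, 0.175]
contact_force: [-4.7, 3.6, 3.3]
opening: 0.0137
grip_force: 25.0
```

>>> carry_out([
  [[0, -0.001, 0], 0, 0],
  [[0, 0, 0], 0, 0],
])

```text
time: 22.42
tool_pos: [0.5709, 0.0036, 0.0667]
tool_rot: [-3.141, 0.0, 0.175]
contact_force: [-2.7, 1.6, 4.5]
opening: 0.0141
grip_force: 25.0
```

>>> carry_out([
  [[0, -0.001, 0], 0, 0],
  [[0, 0, 0], 0, 0],
])

```text
time: 22.68
tool_pos: [0.5707, 0.0045, 0.0667]
tool_rot: [-3.141, -0.0, 0.175]
contact_force: [-3.3, 1.6, 3.0]
opening: 0.0139
grip_force: 25.0
```

>>> carry_out([
  [[0, -0.001, 0], 0, 0],
  [[0, 0, 0], 0, 0],
])

```text
time: 22.92
tool_pos: [0.5706, 0.0051, 0.0667]
tool_rot: [3.141, -0.0, 0.175]
contact_force: [-3.5, -1.2, 3.8]
opening: 0.0138
grip_force: 25.0
```

>>> carry_out([
  [[0, -0.001, 0], 0, 0],
  [[0, 0, 0], 0, 0],
])

```text
time: 23.18
tool_pos: [0.5706, 0.0054, 0.0667]
tool_rot: [3.14, -0.0, 0.175]
contact_force: [-3.2, -5.7, 3.0]
opening: 0.0141
grip_force: 25.0
```

>>> carry_out([
  [[0, 0.001, 0], 0, 0],
  [[0, 0, 0], 0, 0],
])

```text
time: 23.42
tool_pos: [0.5706, 0.0052, 0.0667]
tool_rot: [3.141, -0.0, 0.175]
contact_force: [-2.6, -1.1, 3.4]
opening: 0.0138
grip_force: 25.0
```

>>> carry_out([
  [[0, 0.001, 0], 0, 0],
  [[0, 0, 0], 0, 0],
])

```text
time: 23.68
tool_pos: [0.5706, 0.005, 0.0667]
tool_rot: [-3.141, 0.0, 0.175]
contact_force: [-3.4, 3.6, 3.9]
opening: 0.014
grip_force: 25.0
```

Run:
```python
from h import *
st()
P=robot.read_camera('scene');cv2.imwrite('pics/i.png',cv2.resize(P['pixels'][170:270,210:350,::-1],(800,571),interpolation=2))
```

```text
travel 0.1268345706101306 F along 4.142693057811976 lat -2.731739442061273 z 3.8641647075059105 23.675
```

View pics/i.png

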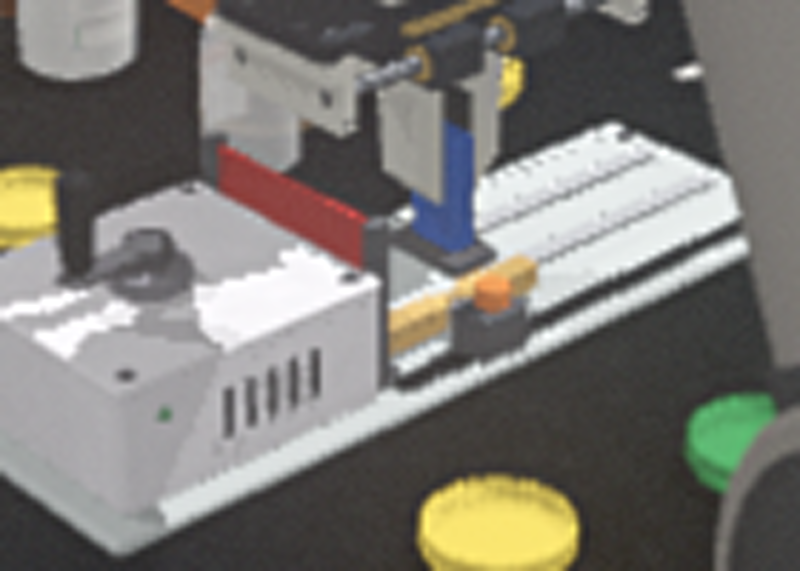

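The notch shows right behind the click stop, at about (460,285), and the carriage resists both ways, so the ball is seated. I'll relax to near-zero push and hand in.

>>> carry_out([
  [[0, -0.0008, 0], 0, 0],
  [[0, 0, 0], 0, 0],
  [[0, 0, 0], 0, 0],
  [[0, 0, 0], 0, 0],
])

```text
time: 24.22
tool_pos: [0.5706, 0.0051, 0.0667]
tool_rot: [3.142, -0.0, 0.175]
contact_force: [-3.6, 0.8, 3.1]
opening: 0.0138
grip_force: 25.0
```

```bash
python3 -c "
from h import *
st();print(robot.hand_in())"
```

```text
travel 0.12694072296414788 F along 1.42501878056659 lat -3.3607690491301394 z 3.0964076909347087 24.225
the job is handed in; nothing more can be done
None
```

I handed the job in at 24.2 s: the shutter is up against its stop and the carriage sits still in the notch at about 127 mm with the blue handle gripped; the dish was under the hood and out of view at the end, so I did not see it lying flat, and the bottle and timer were not touched.

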